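# Put the round seal away under the organiser's cantilever tray

### The arm

A 6-joint arm with a two-finger parallel gripper is mounted at the origin on the work surface. World frame = base frame: x ahead of the robot, y to its left, z up, the work surface at z = 0. Lengths are in m, angles in degrees, forces in N, time in s.
With the tool pointing down it reaches from about 0.35 to 0.725 m from the base axis. Payload 4.3 kg.
Tool frame: the origin (TCP) lies midway between the tips of the shut fingers; the grasp point (between the pads) lies 19 mm behind it (ctrl.grip_point_offset is the z of the grasp point in the tool frame, in m); z points along the fingers, y is the line along which they close (so a half turn about z gives the same grasp; the last joint's range is limited). The gripper opens to 85 mm and grips with 20 to 120 N. Pads are 22 mm wide; open, the fingers measure 114 mm over their backs; the gripper's body (76 mm by 85 mm) begins 54 mm behind the grasp point. The pads swing forward as they close: fully open they stand 13 mm farther back than shut.
Start: joints at [-77.768, 21.618, 4.641, 73.018, 0, 83.68], TCP at [0.183, -0.545, 0.193] pointing down, gripper open.
Joint ranges: [-156.06, 156.06], [-48.1, 94.91], [-58.44, 69.94], [-101.28, 121.22], [-78.64, 73.56], [-180, 180]. Speed limits (degrees/s): [147.25, 147.25, 180, 180, 180, 180].

### API

Orientations are given as a 3x3 rotation matrix whose columns are the frame's x, y, z axes.
In Python, from cell import ctrl gives the robot as it stands. The module is installed in compiled form; this text tells all that it offers.
- The arm moves only by the tool jog_arm, never from a script. Its argument "steps" is a list that holds one entry, the list of rows, each a list of 6 numbers: the shift along the tool's x, y, z each as a share of 0.3 m, from -1 to 1, then the turn, a rotation vector about the tool's x, y, z each as a share of pi/4 rad, from -1 to 1. In form: [[[dx, dy, dz, wx, wy, wz], ...]]. A call has 1 to 20 rows; each row shifts and turns the commanded pose from where the row before left it, along the tool's axes as they then stand; what a row does not reach is not made up. A row lasts 1/10 s, in which the tool goes at most 50 mm and 8.59 degrees, less where a joint would pass 70% of its speed; a pose out of reach is approached as far as the arm can. A call with a number of a shift or a turn outside -1 to 1 is refused whole. A call with a gripper value outside its range is refused whole. "hand" is the gripper's target within -1 to 1 (shut at 1, half-way at 0, fully open at -1), set as the call begins (left out, the last holds). The fingers move at their own pace and stop on an object; "grip_force" is the grip in N (left out, the last holds). Time passes only in rows, so rows that do not move let the fingers close. It gives the time, the measured TCP pose, the force, the opening and the grip force at its end, in the units of the state.
- ctrl.state(): the state, without advancing time (a new reading comes with each control period).
- ctrl.snapshot(name): name is "scene" or "top"; returns a dict with "image" (480x640x3 uint8, red, green, blue), "z_map" (480x640 float32, m along the optical axis (not along the pixel's ray), 0 where there is no reading), "camera_matrix" (3x3 intrinsics, pixels), "world_to_cam" (4x4, takes a point from world to camera coordinates). Camera axes: x right, y up, looking along -z (the intrinsics and any distortion apply to the point x, -y, -z); pixel columns grow to the right and rows downward; lengths in m; the calibration is good to about 2 mm. A picture is of the moment at which its call begins.
- ctrl.close_job(): hands the job in; it is judged then, once.
The state is a dict: "t": time; "joint_positions": joint angles; "joint_velocities": joint speeds; "effort": joint torques, N m; "tcp_pos": TCP position; "tool_rot": TCP orientation; "wrist_force": force on the tool from outside, world axes, zero at the start; "torque": the same for the moment, N m; "opening": finger opening in m; "gripper_force": force on a finger pad.
Only numpy, scipy, OpenCV 4.12 (cv2) and the standard library are available. Lean on these libraries where they do the work, as an engineer would, in place of code of your own. Each camera call takes 0.05 s, during which the arm holds its last target. There are 200 camera calls.

### The job

Swing the top tray of the plywood desk organiser up and over to the robot's left until the box is clear, stand the seal with the round foot upright in the empty bay underneath, let go of it, and swing the tray back down until it sits fully shut on the box.

Things in the scene. Friction and masses are not known exactly. Their poses are not given: they have to be found in the camera images.
- organiser: Fixed plywood box 220 (x) x 150 (y) x 80 mm high, walls 4 mm, under a 35 mm deep tray of the same plan. Origin: centre of underside, on the desk, z up; yaw within 15 degrees. A divider, top 59 mm above the desk, crosses it at x = +20 mm. Empty bay (robot's side): x -106 to +18, y -71 to +71 mm. The other holds an ink tin. The tray carries an eraser and a tape roll; they may stay.
- tray_arm (a joint): Tray swing a, rad: 0 shut, 2.18 open at its stop, box clear. 120 mm parallel arms keep the tray level; each point of it moves 120*(cos(2.793-a)-cos 2.793) mm along organiser +y, 120*(sin(2.793-a)-sin 2.793) mm up: a peak of +79 mm at y +113, then +28 mm at y +211 when open. Friction holds it midway; near either end it sinks softly home. Takes 3 to 7 N.
- tray_handle (a point): Grip point on the tray's handle, an upright plywood fin in the tray's middle, 90 mm long (organiser x), 14 mm thick (organiser y). The point is 17 mm below the fin's top edge, 20 mm above the tray's rim; shut, it is 135 mm above the desk, over the organiser's origin. Axes parallel to the organiser's. Pinch the fin from above, across its thickness.
- bay (a point): Centre of the empty bay's floor, under the tray: 44 mm from the organiser's origin along its -x, 4 mm above the desk. The bay is 124 mm long (organiser x) by 142 mm wide (y), open upward once the tray is swung over, its walls 76 mm high above this floor. Axes parallel to the organiser's.
- round_seal: Hand seal with a round foot, on the desk to the robot's right of the organiser: dark steel disc 44 mm across, 14 mm thick; wooden handle 24 mm in diameter from there up to 55 mm, tapering to 18 mm at the top, 62 mm. 0.1 kg. Origin: centre of its underside, z up the handle. Two more seals with this handle but a 40 mm square foot and a 22 x 64 mm bar foot stand near; they are not wanted.
There are look-alikes about, which are no part of the job. Leave any blue or green look-alike of the round_seal alone.

How it is judged (in metres and radians):
On the way, in this order (a step that is already met when the one before it is completed fails the run):
1. the tray is swung up and over, clear of the box (joint beyond 1.5 rad) (value of joint tray_arm above 1.5 rad), for 0.2 s.
2. with the tray open, the round seal stands upright on the floor of the empty bay, released (x of round_seal in the frame of organiser between -0.106 and 0.018 m and y of round_seal in the frame of organiser between -0.071 and 0.071 m and z of round_seal in the frame of organiser between -0.005 and 0.018 m and angle between round_seal's own z axis and vertical below 0.26 rad and value of joint tray_arm above 1.5 rad and contact force between round_seal and the fingers below 0.1 N), for 0.2 s.
At the end, for the whole second after the job is handed in: The tray is shut (joint below 0.1 rad, that is within about 11 mm of resting on the box) and the round seal stands at rest on the floor of the bay that was empty, upright within 15 degrees (x of round_seal in the frame of organiser between -0.106 and 0.018 m and y of round_seal in the frame of organiser between -0.071 and 0.071 m and z of round_seal in the frame of organiser between -0.005 and 0.018 m and angle between round_seal's own z axis and vertical below 0.26 rad and value of joint tray_arm below 0.1 rad and linear speed of round_seal below 0.02 m/s); the robot touches nothing.
It also fails if it takes over 64 s, if anything falls off the work surface, if the arm or the gripper's body presses on something with over 40 N, if the wrist force passes 120 N, or if a joint passes its speed limit or range.

## Working session

There is one attempt and no reset: what is moved stays moved. The work goes in short steps, Python scripts to look and compute and a tool call to move; the robot and the scene stay as the last step left them, time stands still between calls to the robot, and variables do not carry over. Pictures are saved under pics/ and viewed, at most 10 in all, crops included, and the job is handed in when it is done.

Besides the shell and the picture viewer there is one more tool, called as name(argument=value, ...) on one line, values as JSON. jog_arm: Moves the arm, as the interface text tells. Its arguments: {"type":"object","properties":{"steps":{"type":"array","items":{"type":"array","items":{"type":"array","items":{"type":"number"}}}},"hand":{"type":"number"},"grip_force":{"type":"number"}},"required":["steps"]}

```bash
mkdir -p pics; cat > h.py <<'E'
import numpy as np, cv2
from cell import ctrl
def snap(n,save=None):
    s=ctrl.snapshot(n)
    if save: cv2.imwrite('pics/'+save,s['image'][:,:,::-1])
    return s
def cloud(s):
    K=s['camera_matrix'];z=s['z_map'].astype(float);v,u=np.mgrid[:480,:640]
    P=np.stack([(u-K[0,2])/K[0,0]*z,-(v-K[1,2])/K[1,1]*z,-z,np.ones_like(z)],-1)
    W=P@np.linalg.inv(s['world_to_cam']).T
    W[z==0]=np.nan
    return W[...,:3]
E
python3 - <<'E'
from h import *
for n in('scene','top'):
    s=snap(n,n+'1.png');np.savez(n+'1.npz',**s);print(s['camera_matrix'],s['world_to_cam'],(s['z_map']>0).mean())
print(ctrl.state(),ctrl.grip_point_offset)
E
```

```text
[[456.67110282   0.         316.29878944]
 [  0.         456.67110282 244.31523392]
 [  0.           0.           1.        ]] [[-0.42995195  0.90271216 -0.01587704  0.29392084]
 [-0.57214915 -0.2588206   0.77823984  0.13967243]
 [ 0.69841725  0.34368977  0.62776642 -1.19430552]
 [ 0.          0.          0.          1.        ]] 0.9959440104166667
[[605.90634826   0.         321.18157172]
 [  0.         605.90634826 236.17931608]
 [  0.           0.           1.        ]] [[-0.00853998 -0.9999623  -0.00157108 -0.10836646]
 [ 0.99879867 -0.00860583  0.04824063 -0.47640993]
 [-0.04825233 -0.00115722  0.99883451 -1.14141002]
 [ 0.          0.          0.          1.        ]] 0.9960286458333333
{'t': 0.1, 'joint_positions': array([-7.77675829e+01,  2.16547773e+01,  4.57021317e+00,  7.30191153e+01,
        8.39971775e-04,  8.36808688e+01]), 'joint_velocities': array([-0.11365007, -0.14025848,  0.20245239,  0.00077896, -0.0180012 ,
        0.0611306 ]), 'effort': array([ 1.15526593e-03, -4.64692819e+01,  2.70582998e+01,  1.20659286e-02,
       -1.51112522e-04, -2.99120238e-06]), 'tcp_pos': array([ 0.18281527, -0.54446269,  0.19188108]), 'tool_rot': array([[ 9.48037840e-01,  3.18157378e-01, -3.69075517e-04],
       [ 3.18157521e-01, -9.48036209e-01,  1.77157030e-03],
       [ 2.13741207e-04, -1.79693983e-03, -9.99998363e-01]]), 'wrist_force': array([-0.59504096,  0.31289646, -0.56270683]), 'torque': array([-0.03238342,  0.04504076,  0.00091943]), 'gripper_force': 0.0, 'opening': 0.08518754393866539} -0.0187
```

View pics/scene1.png

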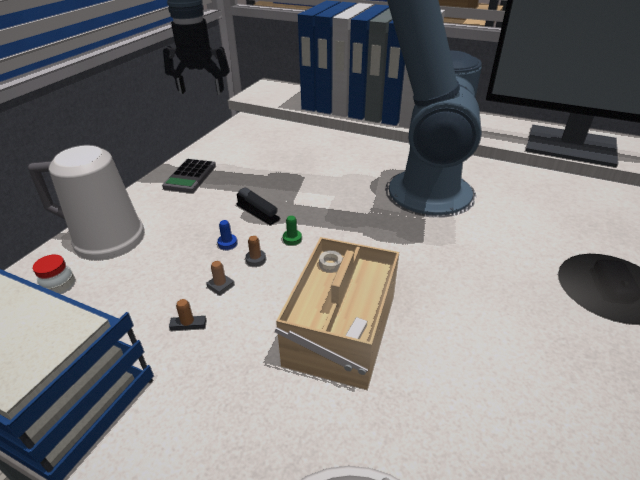

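View pics/top1.png

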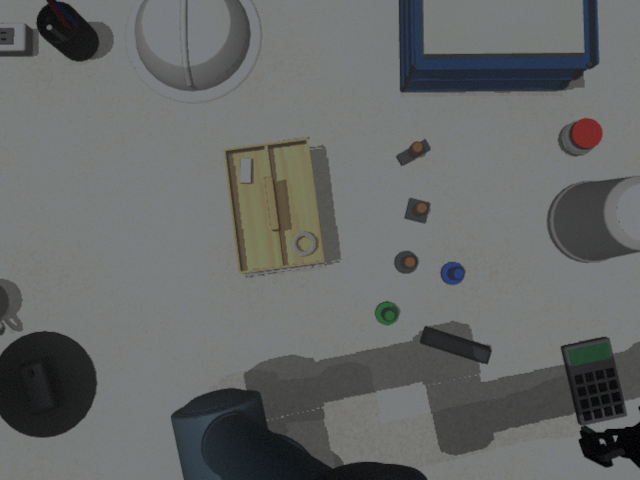

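The scene view shows the organiser at about (340,310) and the round seal (brown handle) at (255,250). In the top view, the organiser is at (275,205), the round seal at (407,262), blue at (453,272) and green at (387,313).

```bash
python3 - <<'E'
from h import *
s=dict(np.load('top1.npz'));W=cloud(s)
hsv=cv2.cvtColor(s['image'],cv2.COLOR_RGB2HSV)
Z=W[...,2]
# tray rim / fin
roi=np.zeros(Z.shape,bool);roi[120:290,200:345]=1
m=(roi&(Z>0.09))
def rect(m):
    p=W[m][:,:2].astype(np.float32);r=cv2.minAreaRect(p*1000);return r,len(p),p.mean(0)
print('tray',rect(m)); 
for lo in(.105,.125,.135,.145): print(lo,rect(roi&(Z>lo)))
print('Zmax',np.nanmax(Z[roi]))
f=roi&(Z>.125)
print('fin px',np.argwhere(f).min(0),np.argwhere(f).max(0))
# seals
for n,(u,v) in dict(round=(407,262),blue=(453,272),green=(387,313),sq=(420,210),bar=(413,152)).items():
    r=np.zeros(Z.shape,bool);r[v-22:v+22,u-22:u+22]=1
    t=r&(Z>.045);d=r&(Z>.006)&(Z<.03)
    print(n,'top',W[t].mean(0),t.sum(),'foot',rect(d) )
for n,(u,v) in dict(lamp=(190,40),trayblue=(500,50),stapler=(455,343),tape=(304,243),eraser=(246,170)).items(): print(n,W[v,u])
s2=dict(np.load('scene1.npz'));W2=cloud(s2)
print('scene round handle',W2[240:246,252:257].reshape(-1,3).mean(0))
# highest fin points by scene
r=np.zeros((480,640),bool);r[230:390,270:400]=1
for lo in(.125,.14):
  q=W2[r&(W2[...,2]>lo)];print(lo,cv2.minAreaRect((q[:,:2]*1000).astype(np.float32)),len(q),q.mean(0),q[:,2].max())
E
```

```text
tray (((525.140625, -30.815475463867188), (230.16488647460938, 152.47169494628906), 7.1811347007751465), 2896, array([ 0.5292246 , -0.02589579], dtype=float32))
0.105 (((523.1393432617188, -29.95263671875), (225.07044982910156, 150.209228515625), 7.098055362701416), 1896, array([ 0.5276448 , -0.02692508], dtype=float32))
0.125 (((524.64208984375, -30.122230529785156), (89.66861724853516, 14.290268898010254), 6.944765090942383), 493, array([ 0.5241183 , -0.03075789], dtype=float32))
0.135 (((524.64208984375, -30.122230529785156), (89.66861724853516, 14.290268898010254), 6.944765090942383), 473, array([ 0.5242201 , -0.03050146], dtype=float32))
0.145 (((524.64208984375, -30.122230529785156), (89.66861724853516, 14.290268898010254), 6.944765090942383), 451, array([ 0.52441573, -0.03019987], dtype=float32))
Zmax 0.1563900274347827
fin px [177 265] [230 279]
round top [ 0.42490044 -0.27216003  0.05925087] 139 foot (((420.5416564941406, -276.0054626464844), (66.87994384765625, 81.53121185302734), 78.41262817382812), 277, array([ 0.42515805, -0.27022424], dtype=float32))
blue top [ 0.403044
[... 749 characters left out ...]
5073242188), 85.80570220947266), 259, array([ 0.63172597, -0.2865798 ], dtype=float32))
lamp [0.83215707 0.12342295 0.07783191]
trayblue [ 0.77964591 -0.41641747  0.15839274]
stapler [ 0.27613925 -0.35546321  0.04663675]
tape [ 0.46006074 -0.08180996  0.08379555]
eraser [0.59008946 0.01980771 0.09521769]
scene round handle [ 0.4333133  -0.26110768  0.05708017]
0.125 ((526.8966674804688, -24.21916389465332), (91.4092025756836, 14.71158218383789), 7.083590030670166) 569 [ 0.53617668 -0.02137651  0.14581471] 0.15427598072774373
0.14 ((526.7547607421875, -24.404037475585938), (91.08467864990234, 14.395845413208008), 7.028328895568848) 424 [ 0.53325279 -0.02246502  0.15032439] 0.15427598072774373
```

jog_arm(steps=[[[0, 0, -0.1, 0, 0, 0.128], [0, 0, -0.1, 0, 0, 0.128], [0.084, -0.098, 0, 0, 0, 0], [0.084, -0.098, 0, 0, 0, 0], [0.084, -0.098, 0, 0, 0, 0], [0.084, -0.098, 0, 0, 0, 0], [0.084, -0.098, 0, 0, 0, 0], [0.084, -0.098, 0, 0, 0, 0], [0.084, -0.098, 0, 0, 0, 0], [0.084, -0.098, 0, 0, 0, 0], [0.084, -0.098, 0, 0, 0, 0], [0.084, -0.098, 0, 0, 0, 0], [0.084, -0.098, 0, 0, 0, 0], [0.084, -0.098, 0, 0, 0, 0], [0.084, -0.098, 0, 0, 0, 0], [0.084, -0.098, 0, 0, 0, 0], [0.084, -0.098, 0, 0, 0, 0], [0.084, -0.098, 0, 0, 0, 0], [0, 0, 0, 0, 0, 0], [0, 0, 0, 0, 0, 0]]], hand=-0.2, grip_force=60)

```text
t: 2.1
tcp_pos: [0.5253, -0.0284, 0.252]
tool_rot: [[0.992, 0.124, -0.002], [0.124, -0.992, -0.0], [-0.002, 0.0, -1.0]]
wrist_force: [-0.4, -0.4, 0.0]
opening: 0.0514
gripper_force: 0.0
```

jog_arm(steps=[[[0, 0, 0.08, 0, 0, 0], [0, 0, 0.08, 0, 0, 0], [0, 0, 0.08, 0, 0, 0], [0, 0, 0.07, 0, 0, 0], [0, 0, 0.05, 0, 0, 0], [0, 0, 0.05, 0, 0, 0], [0, 0, 0.043, 0, 0, 0], [0, 0, 0, 0, 0, 0], [0, 0, 0, 0, 0, 0]]])

```text
t: 3.0
tcp_pos: [0.5248, -0.0299, 0.1169]
tool_rot: [[0.993, 0.121, -0.001], [0.121, -0.993, -0.0], [-0.001, 0.0, -1.0]]
wrist_force: [-0.1, -0.5, 0.6]
opening: 0.0513
gripper_force: 0.0
```

```bash
python3 - <<'E'
from h import *
s=snap('scene');im=s['image'][200:400,250:430,::-1]
cv2.imwrite('pics/c1.png',cv2.resize(im,None,fx=3,fy=3,interpolation=cv2.INTER_CUBIC))
print(ctrl.state()['tcp_pos'],ctrl.state()['wrist_force'])
E
```

```text
[ 0.52549729 -0.02976509  0.11746612] [-0.40054362  0.94905179  0.26800626]
```

View pics/c1.png

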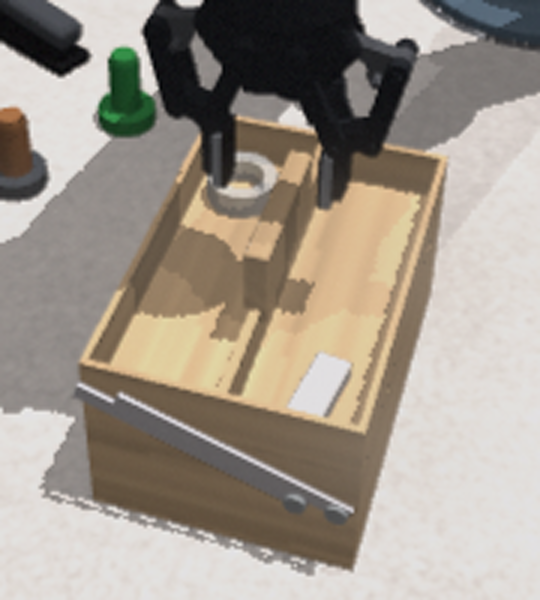

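The fin (crop 270,200) stands between the fingers (218,155 and 330,180), slightly nearer the left-hand one. I'll shift 3 mm towards it and close.

jog_arm(steps=[[[0, -0.009, 0.004, 0, 0, 0], [0, 0, 0, 0, 0, 0], [0, 0, 0, 0, 0, 0], [0, 0, 0, 0, 0, 0], [0, 0, 0, 0, 0, 0], [0, 0, 0, 0, 0, 0]]], hand=1)

```text
t: 3.65
tcp_pos: [0.5252, -0.0262, 0.1156]
tool_rot: [[0.992, 0.123, 0.0], [0.123, -0.992, -0.0], [0.0, 0.0, -1.0]]
wrist_force: [-0.5, 0.5, -0.2]
opening: 0.0002
gripper_force: 0.0
```

```bash
python3 - <<'E'
import numpy as np
a=np.linspace(0,2.18,23);A=2.793
y=.12*(np.cos(A-a)-np.cos(A));z=.12*(np.sin(A-a)-np.sin(A))
for r in np.round(np.c_[-np.diff(y),-np.diff(z)]/.3,4): print('[0,%.4f,%.4f,0,0,0],'%tuple(r),end='')
E
```

```text
[0,-0.0154,-0.0365,0,0,0],[0,-0.0189,-0.0348,0,0,0],[0,-0.0223,-0.0328,0,0,0],[0,-0.0254,-0.0304,0,0,0],[0,-0.0283,-0.0278,0,0,0],[0,-0.0309,-0.0248,0,0,0],[0,-0.0332,-0.0217,0,0,0],[0,-0.0352,-0.0183,0,0,0],[0,-0.0368,-0.0147,0,0,0],[0,-0.0381,-0.0110,0,0,0],[0,-0.0390,-0.0072,0,0,0],[0,-0.0395,-0.0033,0,0,0],[0,-0.0396,0.0007,0,0,0],[0,-0.0394,0.0046,0,0,0],[0,-0.0387,0.0084,0,0,0],[0,-0.0377,0.0122,0,0,0],[0,-0.0363,0.0159,0,0,0],[0,-0.0345,0.0194,0,0,0],[0,-0.0325,0.0227,0,0,0],[0,-0.0300,0.0258,0,0,0],[0,-0.0273,0.0287,0,0,0],[0,-0.0244,0.0312,0,0,0],
```

```bash
python3 - <<'E'
from h import *
s=snap('scene');im=s['image'][200:400,250:430,::-1]
t=snap('top');im2=t['image'][110:310,190:370,::-1]
cv2.imwrite('pics/c2.png',cv2.resize(np.hstack([im,im2]),None,fx=2.2,fy=2.2,interpolation=cv2.INTER_CUBIC))
print(ctrl.state()['tcp_pos'],ctrl.state()['wrist_force'],ctrl.state()['opening'])
for n,S,q in(('scene',s,(245,.1)),('top',t,0)):
    W=cloud(S)
    K=S['camera_matrix']
    for P in ([.525,-.026,.115],[.525,-.028,.152]):
        p=S['world_to_cam']@np.r_[P,1];print(n,P,K[0,0]*p[0]/-p[2]+K[0,2],K[1,1]*p[1]/p[2]+K[1,2])
E
```

```text
[ 0.52524011 -0.02623823  0.11557891] [-0.38856872 -0.23757054  0.89511059] 7.160343784446655e-05
scene [0.525, -0.026, 0.115] 341.92880111020685 282.83757279434724
scene [0.525, -0.028, 0.152] 341.23450397411284 265.9634514602036
top [0.525, -0.026, 0.115] 271.0478244013119 205.22819245812252
top [0.525, -0.028, 0.152] 270.38138879984075 203.0251483850356
```

View pics/c2.png

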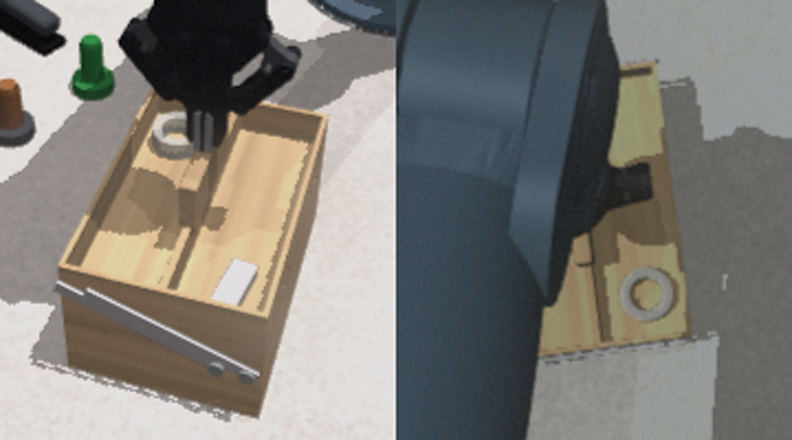

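The left crop shows the shut fingertips at about (205,150), over the fin's top, which is higher than the reported TCP suggests. I'll measure the tips with depth.

```bash
python3 - <<'E'
from h import *
def proj(S,P):
    p=S['world_to_cam']@np.r_[P,1];K=S['camera_matrix'];return K[0,0]*p[0]/-p[2]+K[0,2],K[1,1]*p[1]/p[2]+K[1,2]
S=dict(np.load('scene1.npz'));W=cloud(S)
print('start tcp px',proj(S,[.1828,-.5445,.192]))
r=np.zeros((480,640),bool);r[40:110,150:240]=1
g=r&(W[...,0]<.3)&(W[...,2]>.1)&(np.linalg.norm(W-[.183,-.545,.25],axis=-1)<.15)
q=W[g];i=np.argsort(q[:,2])[:12];print('start lowest',q[i].round(3))
S=snap('scene');W=cloud(S);gray=S['image'].max(-1)
r=np.zeros((480,640),bool);r[200:290,320:365]=1
g=r&(gray<70)&(W[...,2]>.1);ii=np.argwhere(g);k=ii[np.argsort(-ii[:,0])[:14]]
for v,u in k: print(v,u,W[v,u].round(3))
for v in range(255,300,4): print(v,[(W[v,u].round(3).tolist(),int(gray[v,u])) for u in(338,342,346)])
E
```

```text
start tcp px (np.float64(203.76756801823905), np.float64(113.17295109456748))
start lowest [[ 0.163 -0.497  0.243]
 [ 0.201 -0.582  0.244]
 [ 0.189 -0.585  0.244]
 [ 0.195 -0.583  0.244]
 [ 0.176 -0.497  0.245]
 [ 0.194 -0.584  0.246]
 [ 0.164 -0.497  0.246]
 [ 0.207 -0.582  0.246]
 [ 0.187 -0.586  0.246]
 [ 0.208 -0.584  0.246]
 [ 0.207 -0.58   0.246]
 [ 0.176 -0.491  0.246]]
268 341 [ 0.537 -0.023  0.159]
267 342 [ 0.537 -0.022  0.162]
267 341 [ 0.535 -0.024  0.16 ]
266 341 [ 0.537 -0.023  0.163]
266 346 [ 0.533 -0.017  0.163]
266 347 [ 0.532 -0.015  0.162]
266 348 [ 0.532 -0.013  0.163]
266 342 [ 0.535 -0.023  0.162]
265 348 [ 0.531 -0.014  0.164]
265 349 [ 0.531 -0.012  0.165]
265 346 [ 0.534 -0.016  0.165]
265 342 [ 0.536 -0.022  0.165]
265 341 [ 0.537 -0.023  0.166]
265 347 [ 0.531 -0.016  0.164]
255 [([0.536, -0.029, 0.183], 65), ([0.537, -0.022, 0.187], 39), ([0.536, -0.016, 0.188], 66)]
259 [([0.538, -0.029, 0.176], 70), ([0.536, -0.023, 0.177], 46), ([0.535, -0.016, 0.179], 69)]
263 [([0.538, -0.028, 0.168], 72), ([0.535, -0.023, 0.168], 52), ([0.535, -0.016, 0.17], 64)]
26
[... 165 characters left out ...]
31, -0.017, 0.15], 95)]
275 [([0.545, -0.025, 0.15], 201), ([0.544, -0.019, 0.151], 209), ([0.531, -0.017, 0.141], 97)]
279 [([0.555, -0.021, 0.152], 204), ([0.551, -0.016, 0.15], 166), ([0.529, -0.017, 0.13], 99)]
283 [([0.565, -0.017, 0.153], 221), ([0.553, -0.015, 0.144], 118), ([0.529, -0.017, 0.121], 104)]
287 [([0.57, -0.014, 0.15], 111), ([0.552, -0.015, 0.134], 120), ([0.514, -0.023, 0.097], 130)]
291 [([0.571, -0.014, 0.143], 111), ([0.552, -0.015, 0.124], 119), ([0.513, -0.023, 0.086], 174)]
295 [([0.572, -0.013, 0.134], 115), ([0.552, -0.014, 0.116], 114), ([0.52, -0.02, 0.085], 144)]
299 [([0.571, -0.013, 0.125], 114), ([0.535, -0.021, 0.088], 111), ([0.528, -0.017, 0.083], 141)]
```

The finger tips really sit about 37 mm above the reported TCP. This shows both now and at the start pose, so I'll allow for it in height and check it by contact.

jog_arm(steps=[[[0, 0, 0, 0, 0, 0], [0, 0.005, 0, 0, 0, 0], [0, 0, 0, 0, 0, 0], [0, 0, 0, 0, 0, 0], [0, 0, 0.03, 0, 0, 0], [0, 0, 0.03, 0, 0, 0], [0, 0, 0.03, 0, 0, 0], [0, 0, 0.03, 0, 0, 0], [0, 0, 0, 0, 0, 0], [0, 0, 0, 0, 0, 0]]], hand=-0.2)

```text
t: 4.8
tcp_pos: [0.5249, -0.0277, 0.0791]
tool_rot: [[0.992, 0.122, -0.001], [0.122, -0.992, 0.0], [-0.001, -0.0, -1.0]]
wrist_force: [0.1, 0.4, -0.7]
opening: 0.0517
gripper_force: 0.0
```

jog_arm(steps=[[[0, 0, 0, 0, 0, 0], [0, 0, 0, 0, 0, 0], [0, 0, 0, 0, 0, 0], [0, 0, 0, 0, 0, 0], [0, 0, 0, 0, 0, 0]]], hand=1)

```text
t: 5.3
tcp_pos: [0.5258, -0.027, 0.0802]
tool_rot: [[0.992, 0.123, 0.001], [0.123, -0.992, 0.001], [0.001, -0.001, -1.0]]
wrist_force: [-0.7, 4.6, 5.2]
opening: 0.0132
gripper_force: 58.8
```

jog_arm(steps=[[[0, -0.0154, -0.0365, 0, 0, 0], [0, -0.0189, -0.0348, 0, 0, 0], [0, -0.0223, -0.0328, 0, 0, 0], [0, -0.0254, -0.0304, 0, 0, 0], [0, -0.0283, -0.0278, 0, 0, 0], [0, -0.0309, -0.0248, 0, 0, 0], [0, 0, 0, 0, 0, 0]]])

```text
t: 6.0
tcp_pos: [0.5203, 0.0159, 0.137]
tool_rot: [[0.992, 0.124, 0.001], [0.124, -0.992, 0.001], [0.001, -0.001, -1.0]]
wrist_force: [2.4, 3.9, -4.4]
opening: 0.0133
gripper_force: 59.5
```

jog_arm(steps=[[[0, -0.0332, -0.0217, 0, 0, 0], [0, -0.0352, -0.0183, 0, 0, 0], [0, -0.0368, -0.0147, 0, 0, 0], [0, -0.0381, -0.011, 0, 0, 0], [0, -0.039, -0.0072, 0, 0, 0], [0, -0.0395, -0.0033, 0, 0, 0], [0, -0.0396, 0.0007, 0, 0, 0], [0, -0.0394, 0.0046, 0, 0, 0], [0, -0.0387, 0.0084, 0, 0, 0], [0, -0.0377, 0.0122, 0, 0, 0], [0, -0.0363, 0.0159, 0, 0, 0], [0, -0.0345, 0.0194, 0, 0, 0], [0, -0.0325, 0.0227, 0, 0, 0], [0, -0.03, 0.0258, 0, 0, 0], [0, -0.0273, 0.0287, 0, 0, 0], [0, -0.022, 0.028, 0, 0, 0], [0, 0, 0, 0, 0, 0], [0, 0, 0, 0, 0, 0]]])

```text
t: 7.8
tcp_pos: [0.5014, 0.1772, 0.1181]
tool_rot: [[0.984, 0.176, -0.0], [0.175, -0.982, 0.067], [0.011, -0.066, -0.998]]
wrist_force: [-21.5, 57.7, 46.5]
opening: 0.0136
gripper_force: 122.1
```

jog_arm(steps=[[[0, 0.012, -0.02, 0, 0, 0], [0, 0, 0, 0, 0, 0], [0, 0, 0, 0, 0, 0]]])

```text
t: 8.1
tcp_pos: [0.5023, 0.1711, 0.1243]
tool_rot: [[0.985, 0.172, 0.001], [0.171, -0.983, 0.062], [0.011, -0.061, -0.998]]
wrist_force: [-22.9, 49.6, 51.0]
opening: 0.0134
gripper_force: 116.1
```

```bash
python3 - <<'E'
from h import *
s=snap('scene','s3.png');st=ctrl.state();print(st['tcp_pos'],st['wrist_force'],st['gripper_force'],st['joint_positions'],st['effort'])
E
```

```text
[0.50228657 0.17103753 0.12433995] [-21.83847413  50.77354246  51.09232447] 116.09691275283694 [  9.62270703  17.31899758 -11.92796617  60.12445844   3.50735945
 179.76354035] [-27.94096112 -16.38936639  14.70026225  -5.88979706 -13.46149564
  -1.13223966]
```

View pics/s3.png

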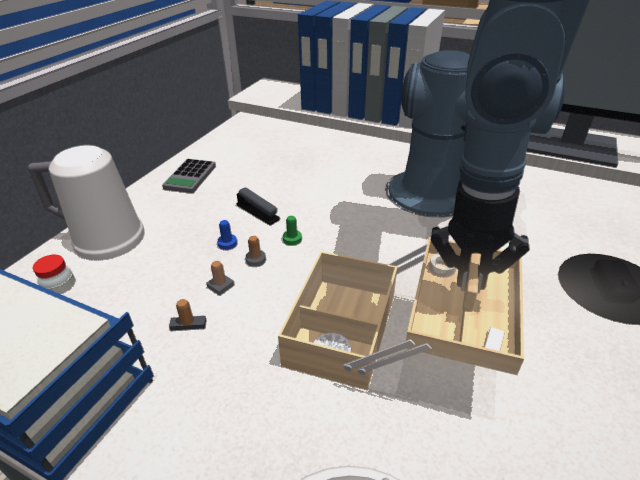

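The picture shows the tray fully over to the left (fin at 470,285) and the box open. Joint 6 is at its range end, and that caused the forces, so I'll release here and use the half-turned wrist from now on.

jog_arm(steps=[[[0, 0, 0, 0, 0, -0.02], [0, 0, 0, 0, 0, -0.04], [0, 0, 0, 0, 0, -0.04], [0, 0, 0, 0, 0, 0]]], hand=-0.2)

```text
t: 8.55
tcp_pos: [0.5016, 0.1521, 0.1145]
tool_rot: [[0.971, 0.24, -0.006], [0.24, -0.97, 0.024], [-0.0, -0.024, -1.0]]
wrist_force: [-0.2, 0.8, 0.1]
opening: 0.051
gripper_force: 0.0
```

jog_arm(steps=[[[0, 0, -0.05, 0, 0, 0], [0, 0, -0.1, 0, 0, 0], [0, 0, -0.11, 0, 0, 0], [0, 0, -0.11, 0, 0, 0], [0, 0, -0.1, 0, 0, 0], [0, 0, 0, 0, 0, -0.19], [0, 0, 0, 0, 0, -0.19], [0, 0, 0, 0, 0, -0.19], [0, 0, 0, 0, 0, -0.19], [0, 0, 0, 0, 0, -0.19], [0, 0, 0, 0, 0, -0.19], [0, 0, 0, 0, 0, -0.19], [0, 0, 0, 0, 0, -0.19], [0, 0, 0, 0, 0, -0.19], [0, 0, 0, 0, 0, -0.19], [0, 0, 0, 0, 0, -0.19], [0, 0, 0, 0, 0, -0.19], [0, 0, 0, 0, 0, -0.19], [0, 0, 0, 0, 0, -0.19], [0, 0, 0, 0, 0, -0.19]]])

```text
t: 10.55
tcp_pos: [0.5028, 0.1483, 0.2553]
tool_rot: [[-0.792, 0.61, -0.006], [0.61, 0.792, 0.023], [0.019, 0.015, -1.0]]
wrist_force: [0.4, 1.1, 0.0]
opening: 0.0513
gripper_force: 0.0
```

```bash
python3 - <<'E'
from h import *
from scipy.spatial.transform import Rotation as R
st=ctrl.state();r=st['tool_rot'];c,s=np.cos(np.radians(187)),np.sin(np.radians(187))
T=np.array([[c,s,0],[s,-c,0],[0,0,-1]])
print(st['tcp_pos'],st['joint_positions'],np.degrees(np.arctan2(r[1,0],r[0,0])),(R.from_matrix(r.T@T).as_rotvec()/(np.pi/4)).round(3))
S=snap('scene');W=cloud(S)
rr=np.zeros((480,640),bool);rr[220:380,395:540]=1
h=W[rr];h=h[(h[:,1]>.05)&(h[:,2]>.17)&(h[:,2]<.19)]
print('fin',cv2.minAreaRect((h[:,:2]*1000).astype(np.float32)),h[:,2].max(),len(h))
E
```

```text
[0.50275333 0.14828325 0.25526947] [ 8.57041838 15.15419     4.75501724 79.75058733  1.37875898 46.15424492] 142.42248997660326 [ 0.027 -0.016 -0.991]
fin ((501.02960205078125, 184.65049743652344), (91.09210205078125, 14.327713966369629), 6.915783405303955) 0.18318631026660237 482
```

jog_arm(steps=[[[0, 0, 0, 0.0045, -0.0027, -0.165], [0, 0, 0, 0.0045, -0.0027, -0.165], [0, 0, 0, 0.0045, -0.0027, -0.165], [0, 0, 0, 0.0045, -0.0027, -0.165], [0, 0, 0, 0.0045, -0.0027, -0.165], [0, 0, 0, 0.0045, -0.0027, -0.166], [0.039, -0.123, 0, 0, 0, 0], [0.039, -0.123, 0, 0, 0, 0], [0.039, -0.123, 0, 0, 0, 0], [0.039, -0.123, 0, 0, 0, 0], [0.039, -0.123, 0, 0, 0, 0], [0.039, -0.123, 0, 0, 0, 0], [0.039, -0.123, 0, 0, 0, 0], [0.039, -0.123, 0, 0, 0, 0], [0.039, -0.123, 0, 0, 0, 0], [0.039, -0.123, 0, 0, 0, 0], [0.039, -0.123, 0, 0, 0, 0], [0, 0, 0, 0, 0, 0]]])

```text
t: 12.4
tcp_pos: [0.4223, -0.2737, 0.2551]
tool_rot: [[-0.994, -0.108, 0.002], [-0.108, 0.994, -0.001], [-0.001, -0.001, -1.0]]
wrist_force: [-0.1, 0.2, 1.1]
opening: 0.051
gripper_force: 0.0
```

jog_arm(steps=[[[-0.011, 0.01, 0.08, 0, 0, -0.018], [0, 0, 0.1, 0, 0, 0], [0, 0, 0.1, 0, 0, 0], [0, 0, 0.1, 0, 0, 0], [0, 0, 0.1, 0, 0, 0], [0, 0, 0.1, 0, 0, 0], [0, 0, 0.09, 0, 0, 0], [0, 0, 0.07, 0, 0, 0], [0, 0, 0.06, 0, 0, 0], [0, 0, 0.05, 0, 0, 0], [0, 0, 0.043, 0, 0, 0], [0, 0, 0, 0, 0, 0], [0, 0, 0, 0, 0, 0]]])

```text
t: 13.7
tcp_pos: [0.4268, -0.2661, -0.0118]
tool_rot: [[-0.991, -0.13, 0.002], [-0.13, 0.991, 0.001], [-0.002, 0.0, -1.0]]
wrist_force: [-0.5, 0.2, -0.1]
opening: 0.0511
gripper_force: 0.0
```

jog_arm(steps=[[[0, 0, 0, 0, 0, 0], [0, 0, 0, 0, 0, 0], [0, 0, 0, 0, 0, 0], [0, 0, 0, 0, 0, 0], [0, 0, 0, 0, 0, 0]]], hand=1, grip_force=35)

```text
t: 14.2
tcp_pos: [0.4278, -0.2677, -0.0107]
tool_rot: [[-0.991, -0.131, 0.004], [-0.131, 0.991, -0.002], [-0.004, -0.002, -1.0]]
wrist_force: [0.4, 1.0, 6.3]
opening: 0.0229
gripper_force: 34.6
```

jog_arm(steps=[[[0, 0, -0.04, 0, 0, 0], [0, 0, -0.1, 0, 0, 0], [0, 0, -0.1, 0, 0, 0], [0, 0, -0.1, 0, 0, 0], [0, 0, -0.1, 0, 0, 0], [0, 0, -0.1, 0, 0, 0], [-0.04, 0.103, 0, 0, 0, 0.015], [-0.04, 0.103, 0, 0, 0, 0], [-0.04, 0.103, 0, 0, 0, 0], [-0.04, 0.103, 0, 0, 0, 0], [-0.04, 0.103, 0, 0, 0, 0], [-0.04, 0.103, 0, 0, 0, 0], [-0.04, 0.103, 0, 0, 0, 0], [0, 0, 0, 0, 0, 0], [0, 0, 0, 0, 0, 0]]])

```text
t: 15.7
tcp_pos: [0.4834, -0.0418, 0.1505]
tool_rot: [[-0.993, -0.121, 0.002], [-0.121, 0.993, -0.001], [-0.002, -0.001, -1.0]]
wrist_force: [0.2, -0.6, -1.4]
opening: 0.0231
gripper_force: 34.9
```

```bash
python3 - <<'E'
from h import *
s=snap('scene');im=s['image'][140:400,220:540,::-1]
cv2.imwrite('pics/c4.png',cv2.resize(im,None,fx=2.3,fy=2.3,interpolation=cv2.INTER_CUBIC))
W=cloud(s);r=np.zeros((480,640),bool);r[150:330,280:420]=1
d=np.linalg.norm(W[...,:2]-[.483,-.043],axis=-1)
g=r&(d<.05)&(W[...,2]>.1)&(W[...,2]<.26)
q=W[g];print(q[:,2].min(),q[np.argsort(q[:,2])[:8]].round(3));b=q[q[:,2]<q[:,2].min()+.012];print(b.min(0),b.max(0))
E
```

```text
0.16122131558706126 [[ 0.489 -0.02   0.161]
 [ 0.502 -0.035  0.161]
 [ 0.5   -0.032  0.161]
 [ 0.501 -0.033  0.162]
 [ 0.483 -0.019  0.162]
 [ 0.487 -0.02   0.162]
 [ 0.481 -0.018  0.162]
 [ 0.499 -0.052  0.162]]
[ 0.47216717 -0.05612758  0.16122132] [ 0.50467657 -0.01772733  0.1729849 ]
```

View pics/c4.png

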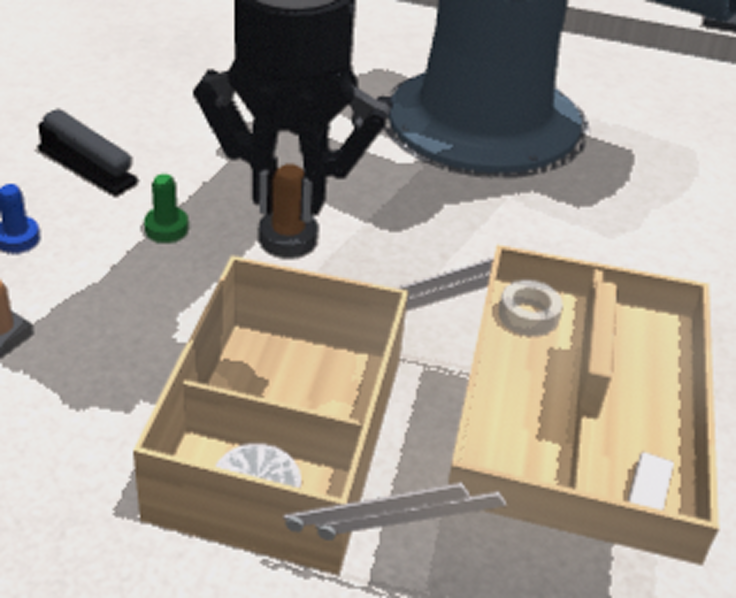

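The seal hangs upright at (288,210) over the empty bay, and the bay itself is clear.

jog_arm(steps=[[[0, 0, 0.07, 0, 0, 0], [0, 0, 0.08, 0, 0, 0], [0, 0, 0.08, 0, 0, 0], [0, 0, 0.08, 0, 0, 0], [0, 0, 0.07, 0, 0, 0], [0, 0, 0.06, 0, 0, 0], [0, 0, 0.04, 0, 0, 0], [0, 0, 0.03, 0, 0, 0], [0, 0, 0.005, 0, 0, 0], [0, 0, 0, 0, 0, 0], [0, 0, 0, 0, 0, 0]]])

```text
t: 16.85
tcp_pos: [0.4848, -0.0427, -0.0035]
tool_rot: [[-0.993, -0.119, 0.004], [-0.119, 0.993, -0.001], [-0.004, -0.002, -1.0]]
wrist_force: [-0.5, 0.4, -2.0]
opening: 0.023
gripper_force: 34.9
```

jog_arm(steps=[[[0, 0, 0.007, 0, 0, 0], [0, 0, 0, 0, 0, 0]]])

```text
t: 17.05
tcp_pos: [0.4845, -0.0424, -0.0061]
tool_rot: [[-0.993, -0.119, 0.003], [-0.119, 0.993, -0.001], [-0.003, -0.001, -1.0]]
wrist_force: [1.2, 0.3, -1.6]
opening: 0.0231
gripper_force: 34.9
```

jog_arm(steps=[[[0, 0, 0, 0, 0, 0], [0, 0, 0, 0, 0, 0], [0, 0, 0, 0, 0, 0], [0, 0, 0, 0, 0, 0], [0, 0, 0, 0, 0, 0], [0, 0, 0, 0, 0, 0]]], hand=-0.1)

```text
t: 17.65
tcp_pos: [0.4842, -0.0423, -0.0063]
tool_rot: [[-0.993, -0.119, 0.003], [-0.119, 0.993, -0.001], [-0.003, -0.001, -1.0]]
wrist_force: [-0.9, 0.4, 0.4]
opening: 0.0472
gripper_force: 0.0
```

jog_arm(steps=[[[0, 0, -0.03, 0, 0, 0], [0, 0, -0.08, 0, 0, 0], [0, 0, -0.1, 0, 0, 0], [0, 0, -0.13, 0, 0, 0], [0, 0, -0.13, 0, 0, 0], [0, 0, -0.13, 0, 0, 0], [0, 0, -0.13, 0, 0, 0], [0, 0, 0, 0, 0, 0]]])

```text
t: 18.45
tcp_pos: [0.4871, -0.0429, 0.219]
tool_rot: [[-0.993, -0.119, 0.013], [-0.119, 0.993, -0.003], [-0.013, -0.005, -1.0]]
wrist_force: [0.6, 0.3, -1.0]
opening: 0.0467
gripper_force: 0.0
```

```bash
python3 - <<'E'
from h import *
s=snap('scene');im=s['image'][190:400,260:540,::-1]
cv2.imwrite('pics/c5.png',cv2.resize(im,None,fx=2.3,fy=2.3,interpolation=cv2.INTER_CUBIC))
W=cloud(s)
rr=np.zeros((480,640),bool);rr[220:380,395:540]=1
h=W[rr];h=h[(h[:,1]>.05)&(h[:,2]>.17)&(h[:,2]<.19)]
print('fin',cv2.minAreaRect((h[:,:2]*1000).astype(np.float32)),h[:,2].max(),len(h))
r=np.zeros((480,640),bool);r[230:330,290:400]=1
hsv=cv2.cvtColor(s['image'],cv2.COLOR_RGB2HSV)
d=np.linalg.norm(W[...,:2]-[.483,-.041],axis=-1)
q=W[r&(d<.04)&(W[...,2]>.045)&(W[...,2]<.09)];print(len(q),q.min(0),q.max(0));print(ctrl.state()['joint_positions'])
E
```

```text
fin ((501.2859191894531, 184.61244201660156), (91.0401840209961, 14.217751502990723), 7.233628273010254) 0.18282932584973843 488
175 [ 0.47445419 -0.05064414  0.04557122] [ 0.49523219 -0.02823742  0.06857199]
[-1.24670376e+01  1.05421812e+01 -6.89517695e+00  7.19945710e+01
 -7.97921261e-03 -1.93238601e+01]
```

View pics/c5.png

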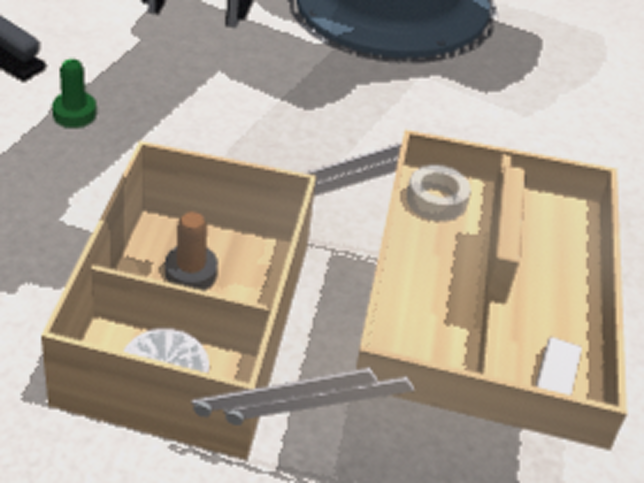

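The seal stands upright in the bay (192,250), and the tray is still open with its fin at (510,215).

jog_arm(steps=[[[-0.0187, 0.1054, 0, 0, 0, 0], [-0.0187, 0.1054, 0, 0, 0, 0], [-0.0187, 0.1054, 0, 0, 0, 0], [-0.0187, 0.1054, 0, 0, 0, 0], [-0.0187, 0.1054, 0, 0, 0, 0], [-0.0187, 0.1054, 0, 0, 0, 0], [-0.0187, 0.1054, 0, 0, 0, 0], [0, 0, 0, 0, 0, 0], [0, 0, 0, 0, 0, 0]]])

```text
t: 19.4
tcp_pos: [0.4952, 0.1823, 0.2113]
tool_rot: [[-0.993, -0.121, 0.0], [-0.121, 0.993, -0.002], [-0.0, -0.002, -1.0]]
wrist_force: [0.1, 0.1, 0.4]
opening: 0.0469
gripper_force: 0.0
```

jog_arm(steps=[[[-0.012, -0.003, 0.07, 0, 0, 0], [0, 0, 0.07, 0, 0, 0], [0, 0, 0.07, 0, 0, 0], [0, 0, 0.06, 0, 0, 0], [0, 0, 0.045, 0, 0, 0], [0, 0, 0.03, 0, 0, 0], [0, 0, 0, 0, 0, 0], [0, 0, 0, 0, 0, 0]]])

```text
t: 20.2
tcp_pos: [0.5002, 0.1812, 0.1093]
tool_rot: [[-0.993, -0.118, 0.003], [-0.118, 0.993, -0.001], [-0.003, -0.001, -1.0]]
wrist_force: [-0.2, -0.1, 0.3]
opening: 0.0471
gripper_force: 0.0
```

jog_arm(steps=[[[0, 0, 0, 0, 0, 0], [0, 0, 0, 0, 0, 0], [0, 0, 0, 0, 0, 0], [0, 0, 0, 0, 0, 0], [0, 0, 0, 0, 0, 0]]], hand=1, grip_force=60)

```text
t: 20.7
tcp_pos: [0.5008, 0.1825, 0.11]
tool_rot: [[-0.993, -0.12, 0.004], [-0.12, 0.993, 0.001], [-0.004, 0.0, -1.0]]
wrist_force: [-0.5, 1.9, 6.0]
opening: 0.0133
gripper_force: 59.3
```

jog_arm(steps=[[[0, -0.0244, -0.0312, 0, 0, 0], [0, -0.0273, -0.0287, 0, 0, 0], [0, -0.03, -0.0258, 0, 0, 0], [0, -0.0325, -0.0227, 0, 0, 0], [0, -0.0345, -0.0194, 0, 0, 0], [0, -0.0363, -0.0159, 0, 0, 0], [0, -0.0377, -0.0122, 0, 0, 0], [0, -0.0387, -0.0084, 0, 0, 0], [0, -0.0394, -0.0046, 0, 0, 0], [0, -0.0396, -0.0007, 0, 0, 0], [0, 0, 0, 0, 0, 0]]])

```text
t: 21.8
tcp_pos: [0.5137, 0.0783, 0.1608]
tool_rot: [[-0.993, -0.118, 0.005], [-0.118, 0.993, -0.003], [-0.005, -0.004, -1.0]]
wrist_force: [2.7, -2.8, 4.8]
opening: 0.0139
gripper_force: 59.9
```

jog_arm(steps=[[[0, -0.0395, 0.0033, 0, 0, 0], [0, -0.039, 0.0072, 0, 0, 0], [0, -0.0381, 0.011, 0, 0, 0], [0, -0.0368, 0.0147, 0, 0, 0], [0, -0.0352, 0.0183, 0, 0, 0], [0, -0.0332, 0.0217, 0, 0, 0], [0, -0.0309, 0.0248, 0, 0, 0], [0, -0.0283, 0.0278, 0, 0, 0], [0, -0.0254, 0.0304, 0, 0, 0], [0, -0.0223, 0.0328, 0, 0, 0], [0, -0.0189, 0.0348, 0, 0, 0], [0, 0, 0, 0, 0, 0]]])

```text
t: 23.0
tcp_pos: [0.5263, -0.0237, 0.0902]
tool_rot: [[-0.993, -0.119, 0.004], [-0.119, 0.993, 0.001], [-0.004, 0.0, -1.0]]
wrist_force: [10.3, 3.3, -6.0]
opening: 0.0133
gripper_force: 58.4
```

jog_arm(steps=[[[0, -0.0075, 0.017, 0, 0, 0], [0, -0.0075, 0.018, 0, 0, 0], [0, 0, 0, 0, 0, 0], [0, 0, 0, 0, 0, 0]]])

```text
t: 23.4
tcp_pos: [0.5268, -0.0268, 0.082]
tool_rot: [[-0.993, -0.12, 0.005], [-0.12, 0.993, 0.002], [-0.006, 0.001, -1.0]]
wrist_force: [5.3, 7.2, 5.2]
opening: 0.0133
gripper_force: 60.1
```

jog_arm(steps=[[[0, 0, 0, 0, 0, 0], [0, 0, 0, 0, 0, 0], [0, 0, 0, 0, 0, 0], [0, 0, 0, 0, 0, 0], [0, 0, 0, 0, 0, 0]]], hand=-0.1)

```text
t: 23.9
tcp_pos: [0.5247, -0.0279, 0.0812]
tool_rot: [[-0.993, -0.119, 0.001], [-0.119, 0.993, -0.001], [-0.001, -0.001, -1.0]]
wrist_force: [0.2, -0.2, 0.3]
opening: 0.0468
gripper_force: 0.0
```

jog_arm(steps=[[[0, 0, -0.03, 0, 0, 0], [0, 0, -0.08, 0, 0, 0], [0, 0, -0.1, 0, 0, 0], [0, 0, -0.13, 0, 0, 0], [0, 0, -0.13, 0, 0, 0], [0, 0, -0.13, 0, 0, 0], [0, 0, 0, 0, 0, 0], [0, 0, 0, 0, 0, 0], [0, 0, 0, 0, 0, 0], [0, 0, 0, 0, 0, 0]]])

```text
t: 24.9
tcp_pos: [0.5238, -0.0274, 0.26]
tool_rot: [[-0.993, -0.119, -0.001], [-0.119, 0.993, -0.0], [0.001, -0.0, -1.0]]
wrist_force: [-0.5, 0.3, -0.5]
opening: 0.0466
gripper_force: 0.0
```

```bash
python3 - <<'E'
from h import *
s=snap('scene','s6.png');W=cloud(s)
r=np.zeros((480,640),bool);r[230:390,270:400]=1
q=W[r&(W[...,2]>.13)&(W[...,2]<.165)&(abs(W[...,1]+.025)<.03)];print(cv2.minAreaRect((q[:,:2]*1000).astype(np.float32)),len(q),q[:,2].max(),np.percentile(q[:,2],90))
E
```

```text
((526.9900512695312, -24.232250213623047), (91.61105346679688, 14.497563362121582), 6.8302788734436035) 517 0.1550366128866325 0.1527598391602721
```

View pics/s6.png

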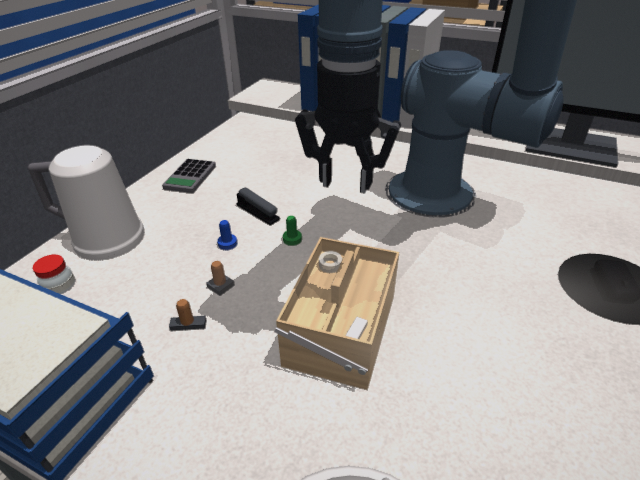

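The tray is fully shut: its fin at (343,275) is back at its original pose. The gripper is clear above it.

```bash
python3 -c "
from cell import ctrl
print(ctrl.close_job())"
```

```text
the job is handed in; nothing more can be done
None
```

I handed the job in at about 25 s: the round seal stands upright in the bay, released, and the tray is back at its original shut pose. No verdict came back. During opening, joint 6 came within 0.3° of its 180° limit and about 75 N built up at the wrist (limit 120 N), with a reported 122 N at the finger pads; I don't know whether the judge counts that against the run.

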